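Fetch the long objective from its canister

TASK

Take the long slim microscope objective out of the tall steel canister it was left in and stand it upright in the empty well of the wooden lens block, setting it down rather than dropping it. Leave both canisters standing where they are; the other canister holds an eyepiece, which is not wanted.

Things in the scene. Friction and masses are not known exactly. Their poses are not given: they have to be found in the camera images.
- objective_mid (a point): Middle (half-way up, on the axis) of the loose brass microscope objective, standing upright on the floor of one canister, up to about 6 mm off the canister's axis. It is round, 88 mm tall, about 120 g: a foot 28 mm in diameter and 10 mm high, then a straight barrel 18 mm in diameter from 10 to 84 mm above its underside (grasp here), then a nose tapering to 14 mm at the top. z is its axis, pointing up. Its top lies 17 mm below the canister's rim.
- empty_well (a point): Centre of the flat floor of the empty round well in the fixed wooden lens block. The well is 51 mm in diameter and 12 mm deep; its floor is 10 mm and the block's top 22 mm above the table. The block is 80 mm (x) by 170 mm (y); x and y of this point are the block's axes, z is up. The block's other well, 84 mm away along +y, holds a short fat objective (26 mm in diameter, 34 mm tall), a bystander.
- canister_lens: The round open steel canister that holds the objective, loose, about 0.6 kg: 96 mm outer and 90 mm inner diameter, 110 mm tall, wall 3 mm, floor 5 mm thick (inner depth 105 mm), too narrow for a wide-open gripper. Origin: centre of its underside, on the table; z is its axis, up.
- canister_spare: An identical canister holding a black eyepiece (34 mm wide, 38 mm tall) instead; to be left alone. Origin: centre of its underside; z up. The two canisters and the block stand side by side in any order, their centres at least 0.22 m apart. Farther from the robot stand a small bottle and a low grey slide box.
Mind the look-alikes: they are no part of the job. Leave any black or red look-alike of the part that bears objective_mid alone. Of the things shaped like the part that bears empty_well, the wooden one is meant.

How it is judged:
By the outcome, as a careful person would: the job done as asked, in the order asked, and still so for the second after the job is handed in, with the robot touching nothing.
It also fails if it takes over 48 s, if anything falls off the work surface, if the arm or the gripper's body presses on something with over 40 N, if the wrist force passes 120 N, or if a joint passes its speed limit or range.

ROBOT

A 6-joint arm with a two-finger parallel gripper is mounted at the origin on the work surface. World frame = base frame: x ahead of the robot, y to its left, z up, the work surface at z = 0. Lengths are in m, angles in rad, forces in N, time in s.
With the tool pointing down it reaches from about 0.35 to 1 m from the base axis. Payload 7.1 kg.
Tool frame: the origin (TCP) lies at the very end of the fingers, on their centre line; the grasp point (between the pads) lies bot.grasp_offset behind it (bot.grasp_offset is the distance from the TCP to the grasp point, in m); z points along the fingers, y is the line along which they close (so a half turn about z gives the same grasp; the last joint's range is limited). The gripper opens to 85 mm and grips with 20 to 120 N. Pads are 22 mm wide; open, the fingers measure 114 mm over their backs; the gripper's body (76 mm by 85 mm) begins 54 mm behind the grasp point. The pads swing forward as they close: fully open they stand 13 mm farther back than shut.
Start: joints at [-0.019, 0.423, 1.63, -0, 1.089, -0.019], TCP at [0.625, 0, 0.203] pointing down, gripper open.
Joint ranges: [-3, 3], [-0.9, 2.11], [0.09, 2.58], [-1.31, 4.45], [0.11, 2.69], [-2.54, 2.54]. Speed limits (rad/s): [2.39, 2.39, 3.01, 3.14, 3.14, 3.14].

INTERFACE

Orientations are given as a rotation vector (axis times angle).
In Python, from bench import bot gives the robot as it stands.
- The arm moves only by the shell command python3 -m jog 'ROWS' [FORCE]. ROWS is JSON, a list of rows, each an object of numbers: "tx", "ty", "tz": the shift along the tool's x, y, z in mm; "wx", "wy", "wz": the turn, a rotation vector about the tool's x, y, z in degrees; "grip": the closure, from 0 (fully open) to 1 (shut). In form: [{"tx": .., "ty": .., "tz": .., "wx": .., "wy": .., "wz": .., "grip": ..}, ...]. A call has 1 to 8 rows; each row shifts and turns the commanded pose from where the row before left it, along the tool's axes as they then stand; what a row does not reach is not made up. A row lasts 1/10 s, in which the tool goes at most 50 mm and 8.59 degrees, less where a joint would pass 70% of its speed; a pose out of reach is approached as far as the arm can. A call with a gripper value outside its range is refused whole. The fingers move at their own pace and stop on an object; FORCE is the grip in N (left out, the last holds). Time passes only in rows, so rows that do not move let the fingers close. It gives the time, the measured TCP pose, the force, the opening and the grip force at its end, in the units of the state.
- bot.state(): the state, without advancing time (a new reading comes with each control period).
- bot.grab_frame(name): name is "scene" or "side" or "wrist"; returns a dict with "img" (480x640x3 uint8, red, green, blue), "z_map" (480x640 float32, m along the optical axis (not along the pixel's ray), 0 where there is no reading), "vfov" (degrees; the focal length in pixels is half the picture's height over the tangent of half this angle, whatever the lens; pixels are square), "cx", "cy" (the principal point, pixels), "D" ([k1, k2, p1, p2, k3] as OpenCV has them; the pictures are not rectified), "R" (3x3) and "t" (3): a world point X has camera coordinates R X + t. Camera axes: x right, y down, z forward; pixel columns grow to the right and rows downward; lengths in m; the calibration is good to about 2 mm. A picture is of the moment at which its call begins.
- bot.job_done(): hands the job in; it is judged then, once.
Trained networks look in the newest picture that a camera, given by its name, has taken for a name from the list of things; names that differ only in an ending like _2 or _b are one class to them, and where a whole thing is asked for, a point or a joint stands for the part that bears it (a point fixed in the world has none). Each returns a list of dicts, best first, with "score" (0 to 1); they miss things now and then, are a little off and sometimes report something else, mostly with a low value. They report only what shows in the picture. A call takes as long as a camera call. They do not tell look-alikes from the thing itself.
- bot.find_in(query, camera): "centre" ([x, y, z] in m, in world coordinates, good to about 4 mm: the middle of the surface that is visible of it).
- bot.trace(query, camera): "pixels" (480x640 bool, what is visible of it).
- bot.mark_of(query, camera): "centre" ([x, y, z] in m, in world coordinates, good to about 4 mm: a listed point, or the origin of a listed thing).
The state is a dict: "time_s": time; "q": joint angles; "dq": joint speeds; "tau": joint torques, N m; "position": TCP position; "ee_rot": TCP orientation; "contact_force": force on the tool from outside, world axes, zero at the start; "moment": the same for the moment, N m; "grip_width": finger opening in m; "grasp_force": force on a finger pad.
Only numpy, scipy, OpenCV 4.12 (cv2) and the standard library are available. Lean on these libraries where they do the work, as an engineer would, in place of code of your own. Each camera call takes 0.05 s, during which the arm holds its last target. There are 200 camera calls.

## Working session

There is one attempt and no reset: what is moved stays moved. The work goes in short steps, Python scripts to look and compute and a shell command to move; the robot and the scene stay as the last step left them, time stands still between calls to the robot, and variables do not carry over. Pictures are saved under pics/ and viewed, at most 10 in all, crops included, and the job is handed in when it is done.

```bash
mkdir -p pics; cat > h.py <<'E'
from bench import bot
import numpy as np, cv2
def K(f):
    fl=240/np.tan(np.radians(f["vfov"])/2); return np.array([[fl,0,f["cx"]],[0,fl,f["cy"]],[0,0,1]])
def world(f,pix):
    pix=np.atleast_2d(pix).astype(float)
    u=cv2.undistortPoints(pix.reshape(-1,1,2),K(f),np.array(f["D"],float)).reshape(-1,2)
    z=np.array([f["z_map"][int(round(b)),int(round(a))] for a,b in pix])
    c=np.c_[u*z[:,None],z]; return (c-np.array(f["t"]))@np.array(f["R"])
def save(n,im): cv2.imwrite("pics/"+n,cv2.cvtColor(im,cv2.COLOR_RGB2BGR))
E
python3 - <<'E'
from h import *
print(bot.state(), bot.grasp_offset)
for c in ["scene","side","wrist"]:
    f=bot.grab_frame(c); save(c+"0.png",f["img"]); np.save(c+"0.npy",f,allow_pickle=True)
    for q in ["objective_mid","empty_well","canister_lens","canister_spare"]:
        print(c,q,[(np.round(d["centre"],3).tolist(),round(d["score"],2)) for d in bot.mark_of(q,c)[:5]])
a=cv2.imread("pics/scene0.png")
E
```

```text
{'time_s': 0.0, 'q': array([-1.90283712e-02,  4.23912640e-01,  1.63068847e+00, -2.26785291e-05,
        1.08857782e+00, -1.89858926e-02]), 'dq': array([ 0.00021598, -0.00180268,  0.00020039,  0.00114764, -0.00060224,
       -0.00127111]), 'tau': array([ 6.87376578e-04, -5.57382560e+01, -2.81743366e+01,  7.52266601e-05,
        7.21184188e-03,  1.02962622e-05]), 'position': array([6.24409592e-01, 1.25952909e-05, 2.01701488e-01]), 'ee_rot': array([-2.22067837e+00, -2.22060743e+00,  1.75021040e-03]), 'contact_force': array([-0.24671187,  0.21698243, -0.6575956 ]), 'moment': array([ 0.00178538, -0.01826367,  0.0110763 ]), 'grasp_force': 0.0, 'grip_width': 0.08560427761528418} 0.0187
scene objective_mid [([0.579, -0.392, 0.04], 0.64), ([0.587, -0.297, 0.044], 0.59), ([0.551, -0.198, 0.047], 0.54)]
scene empty_well [([0.489, 0.25, 0.007], 0.84)]
scene canister_lens [([0.588, -0.296, 0.005], 0.61)]
scene canister_spare [([0.583, -0.01, -0.002], 0.86)]
side objective_mid [([0.55, -0.195, 0.043], 0.62), ([0.593, -0.296, 0.048], 0.61), ([0.578, -0.395, 0.045], 0.61)]
side empty_well [([0.481, 0.248, 0.011], 0.93), ([0.294, 0.194, 0.005], 0.86)]
side canister_lens [([0.587, -0.294, 0.002], 0.78)]
side canister_spare [([0.58, -0.009, -0.001], 0.7)]
wrist objective_mid [([0.548, -0.194, 0.044], 0.94)]
wrist empty_well []
wrist canister_lens [([0.594, -0.294, -0.001], 0.82)]
wrist canister_spare [([0.581, -0.002, -0.005], 0.58)]
```

View pics/scene0.png

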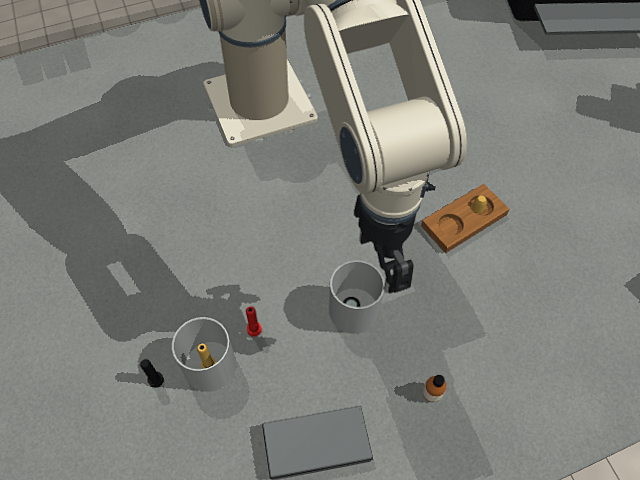

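View pics/side0.png

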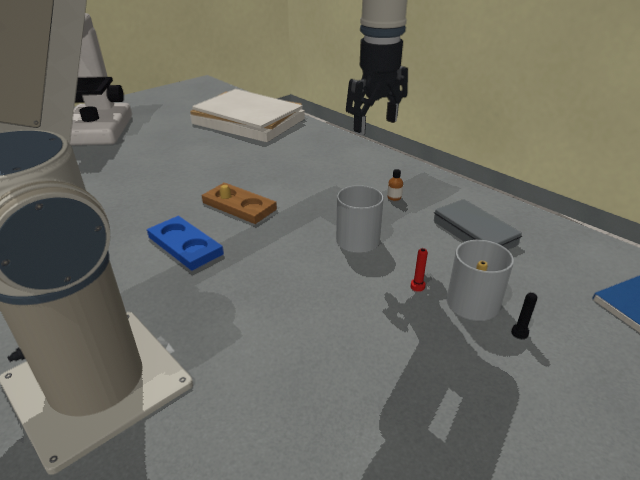

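Scene view: the brass objective stands in the canister at about (205,355). Red (253,320) and black (152,373) look-alikes stand outside it. The wooden block is at (465,217), its empty well at (452,226). Side view: a blue block (185,243) is the look-alike of the wooden one (238,203). The spare canister at (357,300) holds the eyepiece. I'll fit the poses and make a confirming crop.

```bash
python3 - <<'E'
from h import *
F={c:np.load(c+"0.npy",allow_pickle=True).item() for c in ["scene","side","wrist"]}
w=F["wrist"]; print("wristcam",-np.array(w["R"]).T@w["t"],np.array(w["R"])[2],w["vfov"])
yy,xx=np.mgrid[0:480,0:640]
for c in ["scene","side","wrist"]:
    f=F[c]; m=f["z_map"]>0
    p=np.c_[xx[m],yy[m]]; P=np.full((480,640,3),np.nan); P[m]=world(f,p)
    # canister rims
    for n,(x,y) in dict(lens=(.588,-.295),spare=(.582,-.008)).items():
        s=(abs(P[...,2]-.110)<.006)&(np.hypot(P[...,0]-x,P[...,1]-y)<.065)
        if s.sum()>30:
            from scipy.optimize import least_squares
            q=P[s]; r=least_squares(lambda a:np.hypot(q[:,0]-a[0],q[:,1]-a[1])-.0465,[x,y],loss="soft_l1",f_scale=.002)
            print(c,n,"rim",r.x.round(4),q[:,2].mean().round(4),s.sum(),abs(r.fun).mean().round(4))
    hsv=cv2.cvtColor(f["img"],cv2.COLOR_RGB2HSV)
    s=(hsv[...,1]>110)&(np.hypot(P[...,0]-.588,P[...,1]+.295)<.04)&(P[...,2]>.02)
    if s.sum()>5: print(c,"brass",s.sum(),np.median(P[s],0).round(4),P[s].min(0).round(4),P[s].max(0).round(4)); t=s&(P[...,2]>.088); print(" top",t.sum(),P[t].mean(0).round(4))
    s=(abs(P[...,2]-.022)<.005)&(hsv[...,1]>90)&(np.hypot(P[...,0]-.47,P[...,1]-.29)<.14)&(abs(hsv[...,0].astype(int)-13)<12)
    if s.sum()>50:
        r=cv2.minAreaRect((P[s][:,:2]*1000).astype(np.float32)); print(c,"block",s.sum(),r,P[s][:,2].mean())
    print(c,"obj find",[(d["centre"],d["score"]) for d in []])
a=F["scene"]["img"][300:400,130:270]; b=F["scene"]["img"][170:270,400:540]
save("crop1.png",cv2.resize(np.hstack([a,b]),None,fx=2.8,fy=2.8,interpolation=cv2.INTER_CUBIC))
E
```

```text
wristcam [0.62588971 0.08208606 0.37410399] [-8.96431211e-04 -3.18990083e-01 -9.47757629e-01] 62.65077620716702
scene lens rim [ 0.59   -0.2945] 0.1092 453 0.001
scene spare rim [ 0.5838 -0.0078] 0.1088 386 0.0011
scene brass 228 [ 0.596  -0.2951  0.0714] [ 0.5818 -0.3048  0.02  ] [ 0.6005 -0.2865  0.1004]
 top 76 [ 0.5919 -0.2956  0.0932]
scene block 2004 ((477.6210632324219, 290.74462890625), (83.15216827392578, 174.1595458984375), 12.592436790466309) 0.021992303386078917
scene obj find []
side lens rim [ 0.5882 -0.2962] 0.1086 556 0.001
side spare rim [ 0.5814 -0.0089] 0.1087 367 0.0012
side brass 72 [ 0.585  -0.299   0.0919] [ 0.5782 -0.3047  0.0819] [ 0.5948 -0.2904  0.0965]
 top 57 [ 0.5851 -0.2979  0.0924]
side block 1035 ((475.7962951660156, 289.1019287109375), (83.93151092529297, 173.73019409179688), 12.012490272521973) 0.022766974672961897
side obj find []
wrist spare rim [ 0.5829 -0.0062] 0.109 2346 0.0009
wrist obj find []
```

View pics/crop1.png

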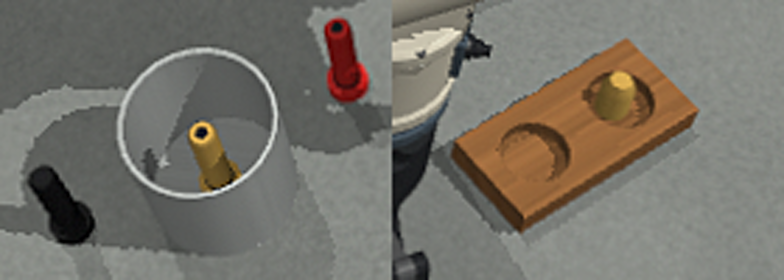

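```bash
python3 -m jog '[{"tz":-40},{"tz":-20,"tx":-20},{"tx":-40,"ty":-5},{"tx":-40,"ty":-5},{"tx":-40,"ty":-5},{"tx":-40,"ty":-5},{"tx":-40,"ty":-5},{}]'
```

```text
schema error: expected keys tx, ty, tz, wx, wy, wz, grip
```

The crop confirms the brass objective in the canister (crop pixel 205,150), and the empty wooden well (crop pixel 535,153). Now I'll move over the canister, offset so the wrist camera sees into it.

```bash
python3 -m jog '[{"tx":0,"ty":0,"tz":-40,"wx":0,"wy":0,"wz":0,"grip":0},{"tx":-20,"ty":0,"tz":-20,"wx":0,"wy":0,"wz":0,"grip":0},{"tx":-40,"ty":-5,"tz":0,"wx":0,"wy":0,"wz":0,"grip":0},{"tx":-40,"ty":-5,"tz":0,"wx":0,"wy":0,"wz":0,"grip":0},{"tx":-40,"ty":-5,"tz":0,"wx":0,"wy":0,"wz":0,"grip":0},{"tx":-40,"ty":-5,"tz":0,"wx":0,"wy":0,"wz":0,"grip":0},{"tx":-40,"ty":-5,"tz":0,"wx":0,"wy":0,"wz":0,"grip":0},{"tx":0,"ty":0,"tz":0,"wx":0,"wy":0,"wz":0,"grip":0.55}]' 30
```

```text
time_s: 1.55
position: [0.5992, -0.2244, 0.2626]
ee_rot: [2.225, 2.216, -0.001]
contact_force: [0.3, 0.6, -0.2]
grip_width: 0.0731
grasp_force: 0.0
```

```bash
cat > m.py <<'E'
from h import *
from scipy.optimize import least_squares
f=bot.grab_frame("wrist"); save("w1.png",f["img"])
yy,xx=np.mgrid[0:480,0:640]; m=f["z_map"]>0
P=np.full((480,640,3),np.nan); P[m]=world(f,np.c_[xx[m],yy[m]])
s=(abs(P[...,2]-.110)<.005)&(np.hypot(P[...,0]-.589,P[...,1]+.295)<.065)
q=P[s]; r=least_squares(lambda a:np.hypot(q[:,0]-a[0],q[:,1]-a[1])-.0465,[.589,-.295],loss="soft_l1",f_scale=.002)
print("rim",r.x.round(4),s.sum(),q[:,2].mean())
hsv=cv2.cvtColor(f["img"],cv2.COLOR_RGB2HSV)
for lo,hi,R in [(.0905,.097,None),(.03,.085,.009)]:
    s=(hsv[...,1]>(0 if R is None else 100))&(P[...,2]>lo)&(P[...,2]<hi)&(np.hypot(P[...,0]-.589,P[...,1]+.295)<.03)
    q=P[s]
    if len(q)<10: continue
    print(len(q),q.mean(0).round(4),((q.min(0)+q.max(0))/2).round(4))
    if R:
        r=least_squares(lambda a:np.hypot(q[:,0]-a[0],q[:,1]-a[1])-R,[.589,-.295],loss="soft_l1",f_scale=.002); print("axis",r.x.round(4),abs(r.fun).mean())
print([(d["centre"],d["score"]) for d in bot.mark_of("objective_mid","wrist")[:3]], bot.state()["grip_width"])
E
python3 m.py
```

```text
rim [ 0.5901 -0.294 ] 1382 0.10915082482039576
210 [ 0.5905 -0.2942  0.0928] [ 0.5904 -0.2946  0.0928]
319 [ 0.5907 -0.2882  0.059 ] [ 0.5906 -0.2901  0.0575]
axis [ 0.5905 -0.2955] 0.00020374152390013954
[([0.5784, -0.3923, 0.0436], 0.93), ([0.592, -0.2955, 0.0491], 0.72), ([0.5475, -0.1947, 0.0476], 0.62)] 0.059146134265656757
```

View pics/w1.png

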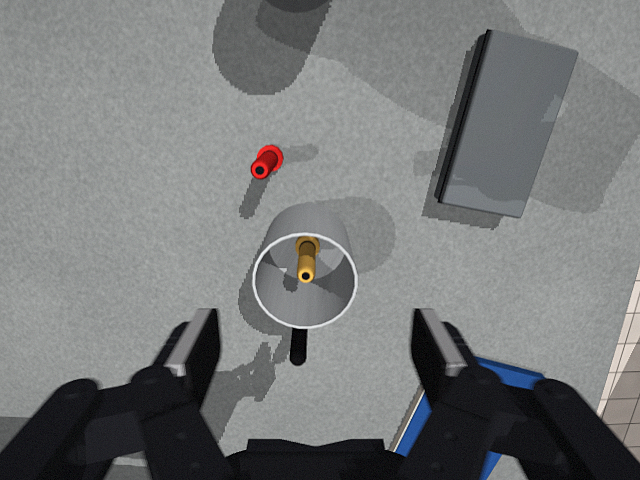

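The wrist view shows the rim circle around (305,280), with the brass objective's top at (306,276) about centred in it. Next I align and descend.

```bash
python3 -m jog '[{"tx":-35,"ty":-5,"tz":0,"wx":0,"wy":0,"wz":0,"grip":0.55},{"tx":-35,"ty":-4,"tz":0,"wx":0,"wy":0,"wz":0,"grip":0.55},{"tx":0,"ty":0,"tz":0,"wx":0,"wy":0,"wz":0,"grip":0.55},{"tx":0,"ty":0,"tz":40,"wx":0,"wy":0,"wz":0,"grip":0.55},{"tx":0,"ty":0,"tz":40,"wx":0,"wy":0,"wz":0,"grip":0.55},{"tx":0,"ty":0,"tz":20,"wx":0,"wy":0,"wz":0,"grip":0.55},{"tx":0,"ty":0,"tz":0,"wx":0,"wy":0,"wz":0,"grip":0.55},{"tx":0,"ty":0,"tz":0,"wx":0,"wy":0,"wz":0,"grip":0.55}]' 30
```

```text
time_s: 2.45
position: [0.5917, -0.2888, 0.163]
ee_rot: [-2.22, -2.223, -0.0]
contact_force: [-0.2, 0.8, 0.5]
grip_width: 0.0383
grasp_force: 0.0
```

```bash
python3 -m jog '[{"tx":-6,"ty":-1,"tz":0,"wx":0,"wy":0,"wz":0,"grip":0.55},{"tx":0,"ty":0,"tz":0,"wx":0,"wy":0,"wz":0,"grip":0.55}]' 30; python3 - <<'E'
from h import *
for i in range(4):
    f=bot.grab_frame("wrist"); print(bot.state()["position"].round(4))
save("w2.png",f["img"])
E
```

```text
time_s: 2.65
position: [0.5911, -0.2969, 0.1645]
ee_rot: [2.219, 2.219, 0.001]
contact_force: [0.6, 0.8, -0.4]
grip_width: 0.0382
grasp_force: 0.0
[ 0.5909 -0.2966  0.1643]
[ 0.5906 -0.2965  0.1639]
[ 0.5904 -0.2963  0.1636]
[ 0.5903 -0.2962  0.1633]
```

View pics/w2.png

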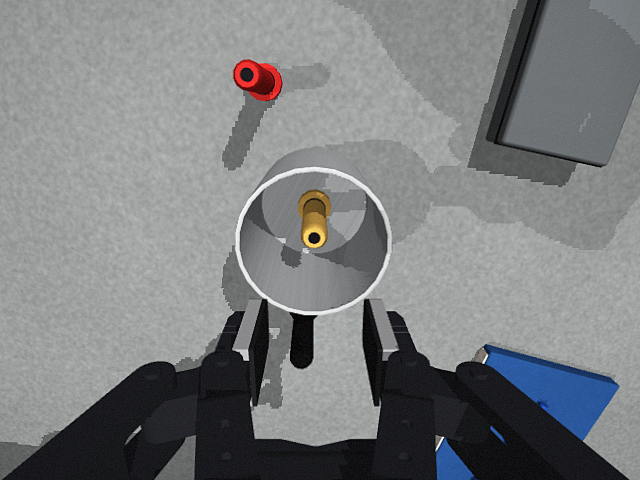

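The fingertips (265 and 372) straddle the objective (314,238) and fit inside the rim (237–391). Going down in stages and watching the force.

```bash
python3 -m jog '[{"tx":1,"ty":0,"tz":25,"wx":0,"wy":0,"wz":0,"grip":0.55},{"tx":0,"ty":0,"tz":25,"wx":0,"wy":0,"wz":0,"grip":0.55},{"tx":0,"ty":0,"tz":20,"wx":0,"wy":0,"wz":0,"grip":0.55},{"tx":0,"ty":0,"tz":12,"wx":0,"wy":0,"wz":0,"grip":0.55},{"tx":0,"ty":0,"tz":0,"wx":0,"wy":0,"wz":0,"grip":0.55}]' 30; python3 -m jog '[{"tx":0,"ty":0,"tz":10,"wx":0,"wy":0,"wz":0,"grip":0.55},{"tx":0,"ty":0,"tz":10,"wx":0,"wy":0,"wz":0,"grip":0.55},{"tx":0,"ty":0,"tz":7,"wx":0,"wy":0,"wz":0,"grip":0.55},{"tx":0,"ty":0,"tz":0,"wx":0,"wy":0,"wz":0,"grip":0.55},{"tx":0,"ty":0,"tz":0,"wx":0,"wy":0,"wz":0,"grip":0.55}]' 30
```

```text
time_s: 3.35
position: [0.5889, -0.2944, 0.0789]
ee_rot: [-2.219, -2.219, 0.001]
contact_force: [-0.4, 0.6, 0.6]
grip_width: 0.0386
grasp_force: 0.0
time_s: 3.85
position: [0.59, -0.295, 0.0535]
ee_rot: [-2.221, -2.221, 0.0]
contact_force: [-0.2, -0.6, 0.6]
grip_width: 0.0382
grasp_force: 0.0
```

No contact so far. Closing slowly.

```bash
Z='x'; python3 -m jog '[{"tx":0,"ty":0,"tz":0,"wx":0,"wy":0,"wz":0,"grip":0.7},{"tx":0,"ty":0,"tz":0,"wx":0,"wy":0,"wz":0,"grip":0.75},{"tx":0,"ty":0,"tz":0,"wx":0,"wy":0,"wz":0,"grip":0.8},{"tx":0,"ty":0,"tz":0,"wx":0,"wy":0,"wz":0,"grip":0.9},{"tx":0,"ty":0,"tz":0,"wx":0,"wy":0,"wz":0,"grip":1},{"tx":0,"ty":0,"tz":0,"wx":0,"wy":0,"wz":0,"grip":1},{"tx":0,"ty":0,"tz":0,"wx":0,"wy":0,"wz":0,"grip":1},{"tx":0,"ty":0,"tz":0,"wx":0,"wy":0,"wz":0,"grip":1}]' 40
```

```text
time_s: 4.65
position: [0.5903, -0.2952, 0.0541]
ee_rot: [2.221, 2.221, 0.0]
contact_force: [-1.1, 0.7, 5.1]
grip_width: 0.0154
grasp_force: 39.2
```

Width 15 mm is less than the 18 mm barrel; checking before the lift.

```bash
python3 - <<'E'
from h import *
f=bot.grab_frame("wrist"); s=bot.state(); print(s["grip_width"],s["contact_force"],s["moment"],s["position"])
save("w3.png",cv2.resize(f["img"][200:480,150:490],None,fx=2,fy=2))
E
```

```text
0.015564700280279172 [-0.58421257  0.0487252   4.89047336] [0.02193988 0.11173516 0.02527327] [ 0.59032401 -0.29517841  0.05407033]
```

View pics/w3.png

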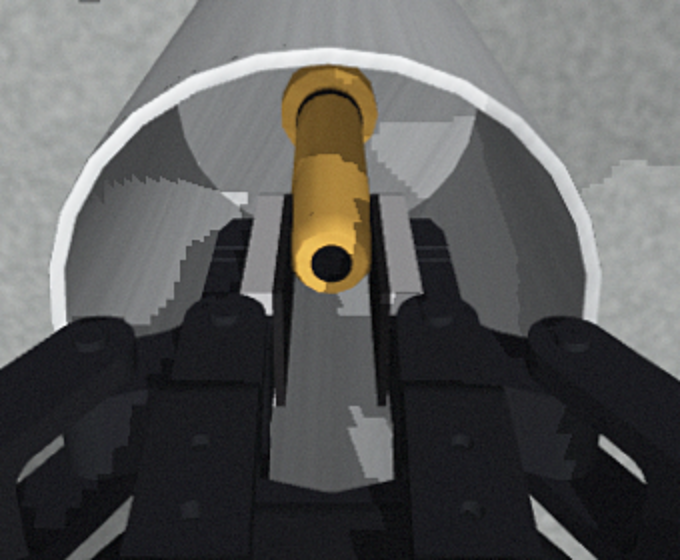

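The picture shows both pads on the barrel's sides (crop x 292 and 372), below the nose, so the grasp looks sound. Lifting a little, then checking.

```bash
python3 -m jog '[{"tx":0,"ty":0,"tz":-5,"wx":0,"wy":0,"wz":0,"grip":1},{"tx":0,"ty":0,"tz":-10,"wx":0,"wy":0,"wz":0,"grip":1},{"tx":0,"ty":0,"tz":-15,"wx":0,"wy":0,"wz":0,"grip":1},{"tx":0,"ty":0,"tz":-15,"wx":0,"wy":0,"wz":0,"grip":1},{"tx":0,"ty":0,"tz":0,"wx":0,"wy":0,"wz":0,"grip":1}]' 40;  python3 - <<'E'
from h import *
f=bot.grab_frame("wrist"); s=bot.state(); print(s["grip_width"],s["contact_force"],s["position"])
save("w4.png",cv2.resize(f["img"][200:480,150:490],None,fx=2,fy=2))
for c in ["wrist","side"]:
    if c=="side": bot.grab_frame(c)
    print([(d["centre"],d["score"]) for d in bot.mark_of("objective_mid",c)[:3]])
E
```

```text
time_s: 5.2
position: [0.5919, -0.2959, 0.1019]
ee_rot: [2.218, 2.218, 0.003]
contact_force: [0.5, -0.1, -1.5]
grip_width: 0.015
grasp_force: 39.1
0.015317113281222173 [-0.29460258  0.83091914 -0.3475721 ] [ 0.59114365 -0.29555951  0.10061462]
[([0.581, -0.3937, 0.0441], 0.92), ([0.5923, -0.2945, 0.0935], 0.9), ([0.5498, -0.1976, 0.0455], 0.87)]
[([0.5522, -0.1955, 0.0439], 0.88), ([0.5791, -0.3969, 0.0426], 0.66), ([0.5893, -0.2966, 0.095], 0.57)]
```

View pics/w4.png

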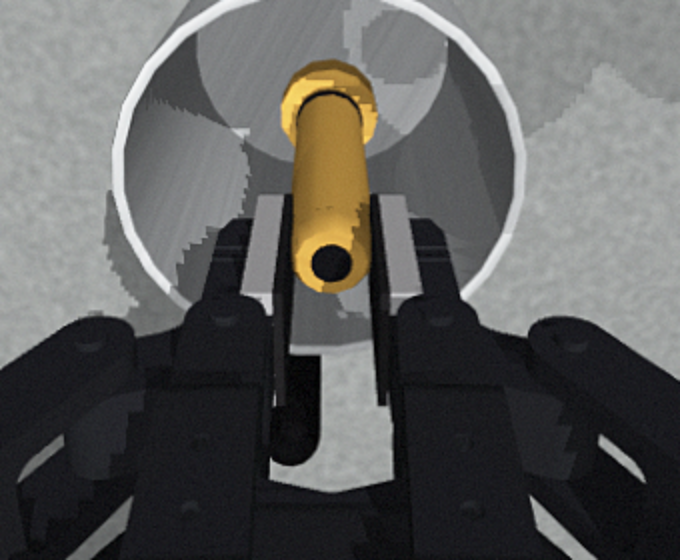

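Lifted and upright, moving with the gripper (its foot is at crop 330,95). Raising it clear and carrying it across.

```bash
python3 -m jog '[{"tx":0,"ty":0,"tz":-25,"wx":0,"wy":0,"wz":0,"grip":1},{"tx":0,"ty":0,"tz":-35,"wx":0,"wy":0,"wz":0,"grip":1},{"tx":0,"ty":0,"tz":-35,"wx":0,"wy":0,"wz":0,"grip":1},{"tx":0,"ty":0,"tz":-25,"wx":0,"wy":0,"wz":0,"grip":1},{"tx":10,"ty":-5,"tz":0,"wx":0,"wy":0,"wz":0,"grip":1},{"tx":25,"ty":-5,"tz":0,"wx":0,"wy":0,"wz":0,"grip":1},{"tx":35,"ty":-7,"tz":0,"wx":0,"wy":0,"wz":0,"grip":1},{"tx":35,"ty":-7,"tz":0,"wx":0,"wy":0,"wz":0,"grip":1}]' 40; python3 -m jog '[{"tx":35,"ty":-7,"tz":0,"wx":0,"wy":0,"wz":0,"grip":1},{"tx":35,"ty":-7,"tz":0,"wx":0,"wy":0,"wz":0,"grip":1},{"tx":35,"ty":-7,"tz":0,"wx":0,"wy":0,"wz":0,"grip":1},{"tx":35,"ty":-7,"tz":0,"wx":0,"wy":0,"wz":0,"grip":1},{"tx":35,"ty":-7,"tz":0,"wx":0,"wy":0,"wz":0,"grip":1},{"tx":35,"ty":-7,"tz":0,"wx":0,"wy":0,"wz":0,"grip":1},{"tx":35,"ty":-7,"tz":0,"wx":0,"wy":0,"wz":0,"grip":1},{"tx":35,"ty":-7,"tz":0,"wx":0,"wy":0,"wz":0,"grip":1}]' 40; python3 -m jog '[{"tx":35,"ty":-7,"tz":0,"wx":0,"wy":0,"wz":0,"grip":1},{"tx":35,"ty":-7,"tz":0,"wx":0,"wy":0,"wz":0,"grip":1},{"tx":25,"ty":-4,"tz":0,"wx":0,"wy":0,"wz":0,"grip":1},{"tx":10,"ty":0,"tz":0,"wx":0,"wy":0,"wz":0,"grip":1},{"tx":0,"ty":0,"tz":0,"wx":0,"wy":0,"wz":0,"grip":1},{"tx":0,"ty":0,"tz":0,"wx":0,"wy":0,"wz":0,"grip":1}]' 40; python3 - <<'E'
from h import *
s=bot.state(); f=bot.grab_frame("wrist"); 
print(s["position"],s["ee_rot"])
for c in ["scene","side","wrist"]:
    bot.grab_frame(c)
    for q in ["empty_well","objective_mid"]: print(c,q,[(np.round(d["centre"],4).tolist(),round(d["score"],2)) for d in bot.mark_of(q,c)[:4]])
E
```

```text
time_s: 6.2
position: [0.5642, -0.1884, 0.2164]
ee_rot: [-2.22, -2.218, 0.002]
contact_force: [1.2, 0.2, -1.7]
grip_width: 0.0154
grasp_force: 39.2
time_s: 7.0
position: [0.5079, 0.0914, 0.2167]
ee_rot: [-2.22, -2.22, 0.004]
contact_force: [0.5, -0.4, -1.1]
grip_width: 0.0153
grasp_force: 39.2
time_s: 7.6
position: [0.4914, 0.1943, 0.2177]
ee_rot: [-2.221, -2.221, 0.003]
contact_force: [-0.4, -0.5, -0.5]
grip_width: 0.0155
grasp_force: 39.2
[0.49144751 0.19429593 0.21766669] [-2.22093051 -2.22141679  0.00259081]
scene empty_well [([0.4879, 0.2488, 0.0056], 0.83), ([0.2913, 0.1883, 0.0083], 0.66)]
scene objective_mid [([0.5787, -0.3936, 0.0412], 0.92), ([0.5513, -0.194, 0.0437], 0.82), ([0.4864, 0.1913, 0.2091], 0.66)]
side empty_well [([0.4829, 0.2505, 0.0103], 0.81), ([0.2941, 0.193, 0.0103], 0.66)]
side objective_mid [([0.4903, 0.1904, 0.2158], 0.91), ([0.5489, -0.1959, 0.0424], 0.8), ([0.5785, -0.3967, 0.0448], 0.67)]
wrist empty_well [([0.2967, 0.1917, 0.0081], 0.96), ([0.4886, 0.2497, 0.0087], 0.56)]
wrist objective_mid [([0.4902, 0.1962, 0.2133], 0.97)]
```

```bash
python3 -m jog '[{"tx":25,"ty":-2,"tz":0,"wx":0,"wy":0,"wz":0,"grip":1},{"tx":20,"ty":-2,"tz":0,"wx":0,"wy":0,"wz":0,"grip":1},{"tx":10,"ty":-1,"tz":0,"wx":0,"wy":0,"wz":0,"grip":1},{"tx":0,"ty":0,"tz":30,"wx":0,"wy":0,"wz":0,"grip":1},{"tx":0,"ty":0,"tz":35,"wx":0,"wy":0,"wz":0,"grip":1},{"tx":0,"ty":0,"tz":30,"wx":0,"wy":0,"wz":0,"grip":1},{"tx":0,"ty":0,"tz":0,"wx":0,"wy":0,"wz":0,"grip":1},{"tx":0,"ty":0,"tz":0,"wx":0,"wy":0,"wz":0,"grip":1}]' 40; python3 - <<'E'
from h import *
s=bot.state(); f=bot.grab_frame("scene"); g=bot.grab_frame("side")
print(s["position"],s["ee_rot"])
save("p1.png",np.hstack([cv2.resize(x,None,fx=3,fy=3,interpolation=cv2.INTER_CUBIC) for x in (f["img"][130:270,395:525],g["img"][110:250,170:300])]))
E
```

```text
time_s: 8.9
position: [0.487, 0.2499, 0.1237]
ee_rot: [-2.221, -2.221, 0.001]
contact_force: [-0.3, 0.3, -0.2]
grip_width: 0.0153
grasp_force: 39.3
[0.48700094 0.24988745 0.12371438] [-2.22124145e+00 -2.22131420e+00  1.45311273e-03]
```

View pics/p1.png

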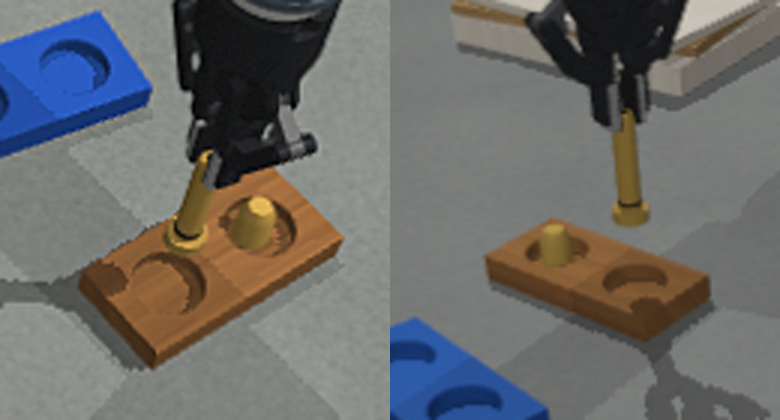

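Both views show the objective upright and held over the empty well (scene crop 175,285; side crop 637,280). Lowering, then creeping down until it touches.

```bash
python3 -m jog '[{"tx":0,"ty":-1,"tz":20,"wx":0,"wy":0,"wz":0,"grip":1},{"tx":0,"ty":0,"tz":20,"wx":0,"wy":0,"wz":0,"grip":1},{"tx":0,"ty":0,"tz":12,"wx":0,"wy":0,"wz":0,"grip":1},{"tx":0,"ty":0,"tz":6,"wx":0,"wy":0,"wz":0,"grip":1},{"tx":0,"ty":0,"tz":2,"wx":0,"wy":0,"wz":0,"grip":1},{"tx":0,"ty":0,"tz":0,"wx":0,"wy":0,"wz":0,"grip":1},{"tx":0,"ty":0,"tz":0,"wx":0,"wy":0,"wz":0,"grip":1}]' 40;python3 -m jog '[{"tx":0,"ty":0,"tz":1,"wx":0,"wy":0,"wz":0,"grip":1},{"tx":0,"ty":0,"tz":1,"wx":0,"wy":0,"wz":0,"grip":1},{"tx":0,"ty":0,"tz":0,"wx":0,"wy":0,"wz":0,"grip":1},{"tx":0,"ty":0,"tz":0,"wx":0,"wy":0,"wz":0,"grip":1}]' 40
```

```text
time_s: 9.7
position: [0.4865, 0.2503, 0.0642]
ee_rot: [2.221, 2.221, 0.002]
contact_force: [-0.2, 0.6, -0.8]
grip_width: 0.0149
grasp_force: 39.3
time_s: 10.1
position: [0.486, 0.25, 0.0616]
ee_rot: [-2.221, -2.221, 0.0]
contact_force: [-1.0, 0.5, -1.2]
grip_width: 0.0152
grasp_force: 39.3
```

```bash
python3 -m jog '[{"tx":0,"ty":0,"tz":1,"wx":0,"wy":0,"wz":0,"grip":1},{"tx":0,"ty":0,"tz":0,"wx":0,"wy":0,"wz":0,"grip":1},{"tx":0,"ty":0,"tz":0,"wx":0,"wy":0,"wz":0,"grip":1}]' 40; python3 -m jog '[{"tx":0,"ty":0,"tz":1,"wx":0,"wy":0,"wz":0,"grip":1},{"tx":0,"ty":0,"tz":0,"wx":0,"wy":0,"wz":0,"grip":1},{"tx":0,"ty":0,"tz":0,"wx":0,"wy":0,"wz":0,"grip":1}]' 40
```

```text
time_s: 10.4
position: [0.486, 0.25, 0.0605]
ee_rot: [-2.221, -2.221, 0.0]
contact_force: [-0.6, -0.2, -0.1]
grip_width: 0.0155
grasp_force: 39.3
time_s: 10.7
position: [0.486, 0.25, 0.0595]
ee_rot: [-2.221, -2.221, 0.0]
contact_force: [0.3, -0.3, -0.8]
grip_width: 0.0159
grasp_force: 39.3
```

```bash
python3 -m jog '[{"tx":0,"ty":0,"tz":0.7,"wx":0,"wy":0,"wz":0,"grip":1},{"tx":0,"ty":0,"tz":0,"wx":0,"wy":0,"wz":0,"grip":1},{"tx":0,"ty":0,"tz":0,"wx":0,"wy":0,"wz":0,"grip":1}]' 40; python3 -m jog '[{"tx":0,"ty":0,"tz":0.5,"wx":0,"wy":0,"wz":0,"grip":1},{"tx":0,"ty":0,"tz":0,"wx":0,"wy":0,"wz":0,"grip":1},{"tx":0,"ty":0,"tz":0,"wx":0,"wy":0,"wz":0,"grip":1}]' 40
```

```text
time_s: 11.0
position: [0.4862, 0.2501, 0.0591]
ee_rot: [2.221, 2.221, 0.001]
contact_force: [-1.1, 0.0, 2.9]
grip_width: 0.0154
grasp_force: 39.8
time_s: 11.3
position: [0.4865, 0.2503, 0.0591]
ee_rot: [2.221, 2.221, 0.002]
contact_force: [-1.2, -1.8, 7.9]
grip_width: 0.0152
grasp_force: 40.3
```

It touched down at 3 to 8 N. Releasing gradually, but only partway open.

```bash
python3 -m jog '[{"tx":0,"ty":0,"tz":-0.3,"wx":0,"wy":0,"wz":0,"grip":1},{"tx":0,"ty":0,"tz":0,"wx":0,"wy":0,"wz":0,"grip":0.78},{"tx":0,"ty":0,"tz":0,"wx":0,"wy":0,"wz":0,"grip":0.74},{"tx":0,"ty":0,"tz":0,"wx":0,"wy":0,"wz":0,"grip":0.7},{"tx":0,"ty":0,"tz":0,"wx":0,"wy":0,"wz":0,"grip":0.6},{"tx":0,"ty":0,"tz":0,"wx":0,"wy":0,"wz":0,"grip":0.5},{"tx":0,"ty":0,"tz":0,"wx":0,"wy":0,"wz":0,"grip":0.5},{"tx":0,"ty":0,"tz":0,"wx":0,"wy":0,"wz":0,"grip":0.5}]' 20; python3 -m jog '[{"tx":0,"ty":0,"tz":-10,"wx":0,"wy":0,"wz":0,"grip":0.5},{"tx":0,"ty":0,"tz":-20,"wx":0,"wy":0,"wz":0,"grip":0.5},{"tx":0,"ty":0,"tz":-30,"wx":0,"wy":0,"wz":0,"grip":0.5},{"tx":0,"ty":0,"tz":-35,"wx":0,"wy":0,"wz":0,"grip":0.5},{"tx":0,"ty":0,"tz":-30,"wx":0,"wy":0,"wz":0,"grip":0.5},{"tx":0,"ty":0,"tz":0,"wx":0,"wy":0,"wz":0,"grip":0.5},{"tx":0,"ty":0,"tz":0,"wx":0,"wy":0,"wz":0,"grip":0.5}]'; python3 - <<'E'
from h import *
f=bot.grab_frame("scene"); g=bot.grab_frame("side")
for c in ["scene","side"]:
    for q in ["objective_mid","canister_lens","canister_spare"]: print(c,q,[(np.round(d["centre"],4).tolist(),round(d["score"],2)) for d in bot.mark_of(q,c)[:4]])
save("p2.png",np.hstack([cv2.resize(x,None,fx=3,fy=3,interpolation=cv2.INTER_CUBIC) for x in (f["img"][130:270,395:525],g["img"][110:250,170:300])]))
E
```

```text
time_s: 12.1
position: [0.486, 0.25, 0.0586]
ee_rot: [-2.221, -2.221, 0.0]
contact_force: [-0.3, -0.3, -0.1]
grip_width: 0.0425
grasp_force: 0.0
time_s: 12.8
position: [0.4863, 0.2502, 0.1848]
ee_rot: [2.221, 2.221, 0.003]
contact_force: [-0.5, -0.2, -0.4]
grip_width: 0.0427
grasp_force: 0.0
scene objective_mid [([0.5806, -0.3959, 0.0386], 0.86), ([0.4819, 0.2504, 0.0491], 0.55)]
scene canister_lens [([0.5871, -0.2947, 0.0037], 0.62)]
scene canister_spare [([0.5824, -0.0088, -0.0041], 0.69)]
side objective_mid [([0.5519, -0.1935, 0.0415], 0.86), ([0.4913, 0.2493, 0.0534], 0.75), ([0.5771, -0.3976, 0.045], 0.66)]
side canister_lens [([0.589, -0.2936, -0.0006], 0.89)]
side canister_spare [([0.5826, -0.0125, -0.0018], 0.94)]
```

View pics/p2.png

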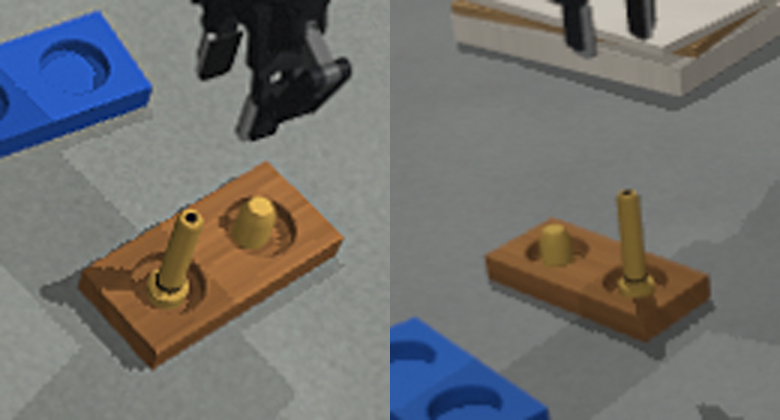

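The objective stands upright in the wooden well (scene crop 170,290; side crop 637,285). The gripper is clear and both canisters are where they were.

```bash
python3 -c "
from bench import bot
print(bot.job_done())"
```

```text
the job is handed in; nothing more can be done
None
```

The brass objective is standing upright in the empty well of the wooden block, set down with light contact, both canisters were left in place, and the job is handed in at about 13 s of robot time.

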